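Set the reel brake and hold the lock pin out

ROBOT

A 6-joint arm with a two-finger parallel gripper is mounted at the origin on the work surface. World frame = base frame: x ahead of the robot, y to its left, z up, the work surface at z = 0. Lengths are in m, angles in degrees, forces in N, time in s.
With the tool pointing down it reaches from about 0.35 to 1 m from the base axis. Payload 7.1 kg.
Tool frame: the origin (TCP) lies on the centre line of the jaws, within the pads' length; the fingertips stand 11 mm ahead of it and the grasp point (between the pads) lies 8 mm behind it; z points along the fingers, y is the line along which they close (so a half turn about z gives the same grasp; the last joint's range is limited). The gripper opens to 85 mm and grips with 20 to 120 N. Pads are 22 mm wide; open, the fingers measure 114 mm over their backs; the gripper's body (76 mm by 85 mm) begins 54 mm behind the grasp point. The pads swing forward as they close: fully open they stand 13 mm farther back than shut.
Start: joints at [-67.953, 24.242, 93.386, -0, 62.372, -1.089], TCP at [0.246, -0.575, 0.242] pointing down, gripper open.
Joint ranges: [-172.04, 172.04], [-51.8, 120.97], [4.93, 147.93], [-75.15, 255.16], [6.16, 154.13], [-145.62, 145.62]. Speed limits (degrees/s): [136.94, 136.94, 172.46, 180, 180, 180].

INTERFACE

Orientations are given as [roll, pitch, yaw] about the fixed x, y, z axes, in that order (R = Rz(yaw) Ry(pitch) Rx(roll)).
In Python, from workcell import manip gives the robot as it stands.
- The arm moves only by the shell command python3 -m crank 'ROWS' [FORCE]. ROWS is JSON, a list of rows, each a list of 7 numbers: the opening, from 0 (shut) to 1 (fully open), then the shift along the world's x, y, z in m, then the turn, a rotation vector about the world's x, y, z in rad. A call has exactly 10 rows; each row shifts and turns the commanded pose from where the row before left it; what a row does not reach is not made up. A row lasts 1/12 s, in which the tool goes at most 41.7 mm and 7.16 degrees, less where a joint would pass 70% of its speed; a pose out of reach is approached as far as the arm can. A call is refused whole if a number of a shift passes 0.0417 or a number of a turn 0.125, either way. A call with a gripper value outside its range is refused whole. The fingers move at their own pace and stop on an object; FORCE is the grip in N (left out, the last holds). Time passes only in rows, so rows that do not move let the fingers close, or fill a call up. It gives the time, the measured TCP pose, the force, the opening and the grip force at its end, in the units of the state.
- manip.read_state(): the state, without advancing time (a new reading comes with each control period).
- manip.read_camera(name): name is "scene" or "top"; returns (picture, depth): 400x640x3 uint8, red, green, blue; 400x640 float32, m along the optical axis (not along the pixel's ray), 0 where there is no reading.
- manip.camera_params(name): a dict with "fov_y" (degrees; the focal length in pixels is half the picture's height over the tangent of half this angle, whatever the lens; pixels are square), "cx", "cy" (the principal point, pixels), "dist_coeffs" ([k1, k2, p1, p2, k3] as OpenCV has them; the pictures are not rectified), "camera_from_world" (4x4, takes a point from world to camera coordinates). Camera axes: x right, y up, looking along -z (the intrinsics and any distortion apply to the point x, -y, -z); pixel columns grow to the right and rows downward; lengths in m; the calibration is good to about 2 mm. A picture is of the moment at which its call begins. camera_params takes no time and is no camera call.
- manip.hand_in(): hands the job in; it is judged then, once.
The state is a dict: "time": time; "joints": joint angles; "qd": joint speeds; "effort": joint torques, N m; "position": TCP position; "tool_rot": TCP orientation; "contact_force": force on the tool from outside, world axes, zero at the start; "wrist_torque": the same for the moment, N m; "gripper_width": finger opening in m; "gripper_force": force on a finger pad.
Only numpy, scipy, OpenCV 4.12 (cv2) and the standard library are available. Lean on these libraries where they do the work, as an engineer would, in place of code of your own. Each camera call takes 0.05 s, during which the arm holds its last target. There are 200 camera calls.

TASK

I am about to draw wire off the big copper reel on the pay-off stand. First turn the brake dial up to 5, the long mark in the middle of its scale, so that the reel cannot run away, and keep the lock pin home until that is done; then pull the sprung lock plunger beside the reel straight up as far as it goes and finish holding it there, so that its pin stays clear of the turntable. Leave the brake at 5 and the things lying about where they are.

Things in the scene. Friction and masses are not known exactly. Their poses are not given: they have to be found in the camera images.
- stand: Wire pay-off stand, bolted down through its feet: grey base plate 300 x 400 mm, top 18 mm above the table. Origin: centre of its underside; +z up. In its frame (mm): turntable and reel axis x 0, y +60; brake dial axis x -70, y -135, on a grey housing 92 mm square whose scale plate is 75 mm above the table; lock plunger axis x +43, y -14.5, on a bracket over the turntable's rim.
- reel_axis (a point): The turntable's axis at the height of its top, 52 mm above the table. The aluminium turntable is 200 mm across with twelve lock holes on a circle of 86 mm radius; on it stands the copper wire reel, 96 mm across, whose clamping nut and spindle end 155 mm above the table. It cannot turn while the lock pin is home.
- brake_dial (a joint): Angle of the brake dial in rad, growing clockwise seen from above, stops at 0 and 4.712. The scale has eleven marks, 0 to 10, 27 degrees (0.471 rad) apart; marks 0, 5 and 10 are longer. Mark 5 is at 2.356, where the pointer looks along the stand's +x. It starts between marks 2 and 4 and stays where it is left (friction 0.06 N m).
- dial_grip (a point): Point on the dial's axis at the height to grip, 106 mm above the table. x looks along the bar to the pointer end (white line) and turns with the dial; z up. The dial is black: a round skirt 50 mm across, 6 mm high, and on it an upright bar 44 mm long (x) and 14 mm thick (y), reaching from the skirt, 25 mm below this point, to 7 mm above it.
- plunger_lift (a joint): How far the lock plunger is pulled up, in m: 0 with its pin home in a hole of the turntable, 0.014 at its stop, fully back. The pin leaves the hole at 0.009. The spring pulls it down with 7 N at home and 14 N at the stop; it does not latch, and snaps home when let go.
- plunger: The lock plunger: a steel pin of 8 mm diameter with a black ribbed round pull knob at its upper end. It slides straight up and down only. Origin: the tip of the pin, 43 mm above the table when home; +z up.
- plunger_knob (a point): Centre of the plunger's pull knob, 120 mm above the table when home; rises with it. The knob is an upright cylinder 30 mm across, 24 mm high. Under it are a barrel 18 mm across, a nut 25 mm across (top 30 mm below this point) and the bracket arm (top 36 mm below). The reel's flange is 38 mm from the knob's axis, towards the reel's axis; along the rim, to both sides, there is free room.
- brass_reel: Bystander: small reel of brass wire, 44 mm across, 40 mm high, standing on the stand's base plate. Origin: centre of its underside.
- bead_jar: Bystander: glass jar with a metal cap, 56 mm across, 75 mm high, on the table to the right of the stand. Origin: centre of its underside.
- pliers: Bystander: pliers with black handles, 150 mm long, lying on the table on the robot's side of the stand. Origin: under their middle.
- screwdriver: Bystander: screwdriver with a wooden handle, 170 mm long, lying on the table to the left of the stand.
- mug: Bystander: white mug, 80 mm high, on the left of the table. Origin: centre of its underside.
- steel_reel: Bystander: reel of steel wire with wooden flanges, 68 mm across, 55 mm high, on the right of the table. Origin: centre of its underside.
- flux_tin: Bystander: flat metal tin, 66 mm across, 45 mm high, on the right of the table. Origin: centre of its underside.

How it is judged:
By the outcome, as a careful person would: the job done as asked, in the order asked, and still so for the second after the job is handed in, while the arm keeps its last pose, push and grip.
It also fails if it takes over 51 s, if anything falls off the work surface, if the arm or the gripper's body presses on something with over 40 N, if the wrist force passes 120 N, or if a joint passes its speed limit or range.

## Working session

There is one attempt and no reset: what is moved stays moved. The work goes in short steps, Python scripts to look and compute and a shell command to move; the robot and the scene stay as the last step left them, time stands still between calls to the robot, and variables do not carry over. Pictures are saved under pics/ and viewed, at most 10 in all, crops included, and the job is handed in when it is done.

```bash
mkdir -p pics; cat > h.py <<'E'
import numpy as np,cv2
from workcell import manip
def cam(n):
    p=manip.camera_params(n);f=200/np.tan(np.radians(p["fov_y"]/2))
    K=np.array([[f,0,p["cx"]],[0,f,p["cy"]],[0,0,1]]);T=np.array(p["camera_from_world"])
    return K,np.array(p["dist_coeffs"],float),np.diag([1,-1,-1,1])@T
def ray(n,uv):
    K,d,T=cam(n);u=cv2.undistortPoints(np.array(uv,float).reshape(-1,1,2),K,d).reshape(-1,2)
    D=np.c_[u,np.ones(len(u))]@T[:3,:3]
    return -T[:3,:3].T@T[:3,3],D
def onz(n,uv,z):
    o,D=ray(n,uv);return o+D*((z-o[2])/D[:,2])[:,None]
def proj(n,P):
    K,d,T=cam(n);return cv2.projectPoints(np.array(P,float).reshape(-1,1,3),cv2.Rodrigues(T[:3,:3])[0],T[:3,3],K,d)[0].reshape(-1,2)
E
python3 - <<'E'
from h import *
for n in("top","scene"):
    im,d=manip.read_camera(n);cv2.imwrite(f"pics/{n}0.png",im[:,:,::-1]);np.save(f"{n}0.npy",d)
    K,dd,T=cam(n);print(n,K[0,0],-T[:3,:3].T@T[:3,3],T[2,:3],dd)
print(manip.read_state())
E
```

```text
top 405.90754426807507 [ 0.32865854 -0.02568754  1.5424301 ] [ 0.15215609 -0.0050557  -0.98834355] [0.02373894 0.         0.         0.         0.        ]
scene 365.9130333867159 [ 1.00988761 -0.39909182  1.02358595] [-0.39909266  0.33282318 -0.85437332] [-0.00138321  0.          0.          0.          0.        ]
{'time': 0.1, 'joints': array([-6.79521104e+01,  2.42815487e+01,  9.34288216e+01,  1.78610468e-04,
        6.23719030e+01, -1.08720113e+00]), 'qd': array([-0.0763473 , -0.10925176, -0.08556595, -0.08437909, -0.0035794 ,
       -0.08345592]), 'effort': array([-4.02776559e-04, -5.58428192e+01, -2.82443100e+01, -6.00211456e-05,
        3.03989887e-03, -2.45296621e-05]), 'position': array([ 0.24541526, -0.57426213,  0.24159499]), 'tool_rot': array([-1.79917745e+02, -1.71915806e-03,  2.31350065e+01]), 'contact_force': array([ 0.22700759, -0.26762279,  1.01045002]), 'wrist_torque': array([-0.04553165,  0.04419784, -0.02045465]), 'gripper_force': 0.0, 'gripper_width': 0.08532445351886472}
```

View pics/top0.png

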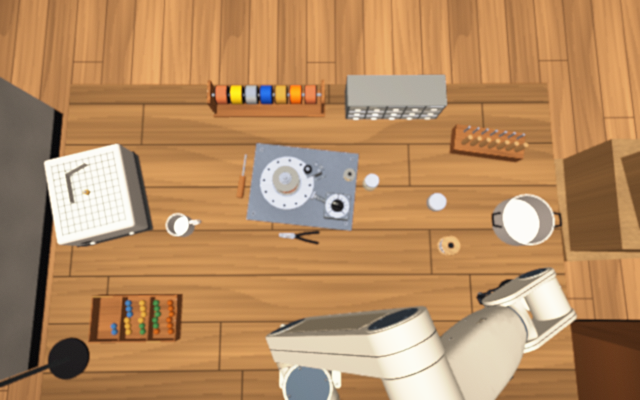

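View pics/scene0.png

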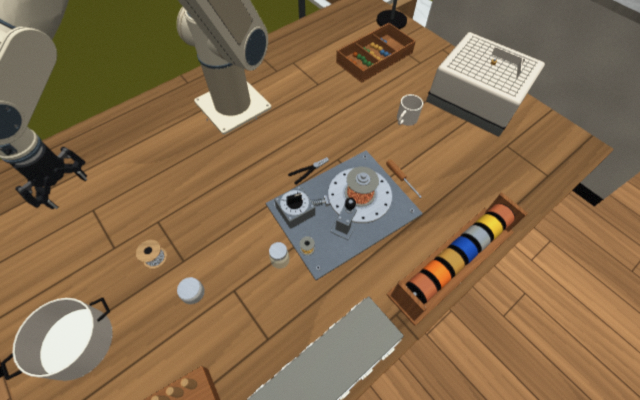

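Top view: stand plate at about (248–358, 144–230) with its +x towards the top of the picture, reel at (287,180), dial at (337,206), plunger knob at (308,170). Scene view: dial at (294,202), knob at (350,203). Next I'll take crops and measure the plate.

```bash
python3 - <<'E'
from h import *
im=cv2.imread("pics/top0.png");s=cv2.imread("pics/scene0.png")
a=cv2.resize(im[135:240,240:370],None,fx=6,fy=5.7,interpolation=cv2.INTER_CUBIC)[:598]
b=cv2.resize(s[145:285,260:430],None,fx=4.2,fy=4.2,interpolation=cv2.INTER_CUBIC)
cv2.imwrite("pics/topc.png",a);cv2.imwrite("pics/scenec.png",b)
hsv=cv2.cvtColor(im,cv2.COLOR_BGR2HSV);m=((hsv[...,0]>90)&(hsv[...,0]<130)&(hsv[...,1]>20)).astype(np.uint8)
m[:, :235]=0;m[:,370:]=0;m[:135]=0;m[245:]=0
m=cv2.morphologyEx(m,cv2.MORPH_OPEN,np.ones((3,3)))
c=max(cv2.findContours(m,0,2)[0],key=cv2.contourArea);h=cv2.convexHull(c)
P=onz("top",h.reshape(-1,2),0.018)[:,:2]
r=cv2.minAreaRect((P*1000).astype(np.float32));print(r)
E
```

```text
((618.1427001953125, 23.510406494140625), (390.19134521484375, 291.13372802734375), 83.60527801513672)
```

View pics/topc.png

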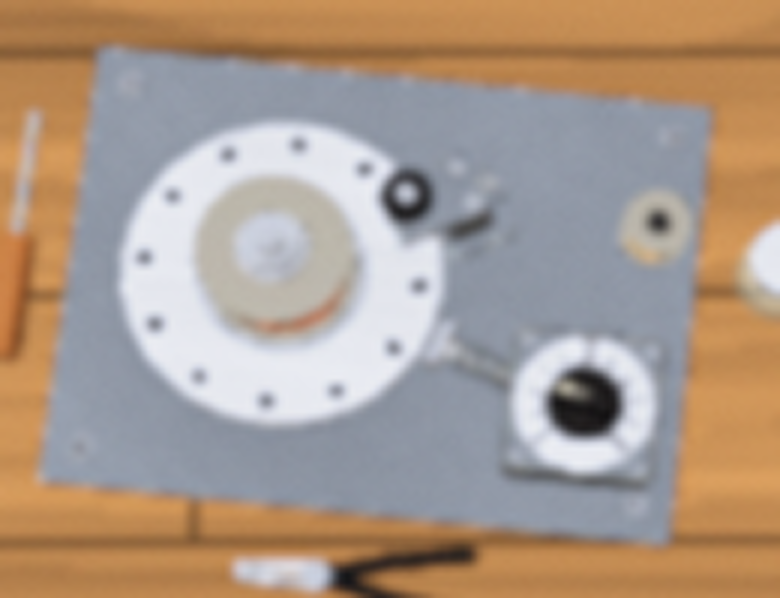

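View pics/scenec.png

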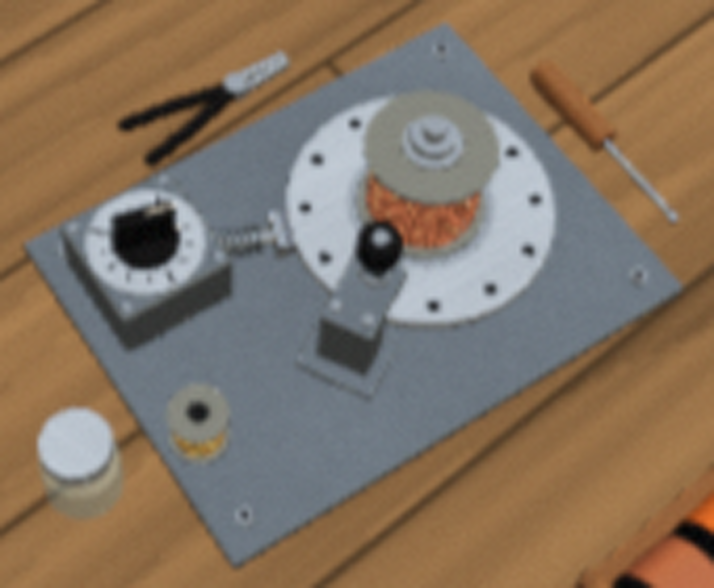

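Top crop: dial at about (585,403) with a pale pointer line going up-left to (570,388), knob at (407,195). Scene crop: bar from about (115,240) to (175,210), pointer line at its right end (158,208). Now I'll measure the dial, the knob and the pointer direction.

```bash
python3 - <<'E'
from h import *
yaw=-6.4
R=lambda a:np.array([[np.cos(a),-np.sin(a)],[np.sin(a),np.cos(a)]])
c=np.array([.6181,.0235]);S=R(np.radians(yaw))
for nm,q in dict(reel=(0,.06),dial=(-.07,-.135),knob=(.043,-.0145)).items(): print(nm,c+S@q)
im={n:cv2.imread(f"pics/{n}0.png") for n in("top","scene")}
def blobs(n,box,thr,z,dark,t):
    x0,y0,x1,y1=box;g=cv2.resize(cv2.cvtColor(im[n][y0:y1,x0:x1],cv2.COLOR_BGR2GRAY),None,fx=4,fy=4,interpolation=cv2.INTER_CUBIC)
    m=(g<thr if dark else g>thr).astype(np.uint8)
    k=max(cv2.findContours(m,0,2)[0],key=cv2.contourArea);h=cv2.convexHull(k)
    px=(h.reshape(-1,2)+.5)/4-.5+[x0,y0]
    P=onz(n,px,z)[:,:2]
    print(t,n,z,cv2.minAreaRect((P*1000).astype(np.float32)),cv2.minEnclosingCircle((P*1000).astype(np.float32)))
blobs("top",(252,150,320,215),215,.052,0,"turntable")
blobs("top",(320,190,352,222),215,.075,0,"scale")
blobs("scene",(276,186,312,218),190,.075,0,"scale")
blobs("top",(302,162,314,176),80,.130,1,"knob")
blobs("scene",(342,196,358,211),70,.122,1,"knob")
blobs("top",(328,198,346,214),70,.095,1,"dial")
# bright line within the dial
for n,b in(("top",(330,198,343,212)),("scene",(287,190,304,207))):
    x0,y0,x1,y1=b;print(n,b);print(im[n][y0:y1,x0:x1].min(2))
    print(proj(n,[*(c+S@[-.07,-.135]),.113]))
E
```

```text
reel [0.62478814 0.08312608]
dial [ 0.53348794 -0.10285584]
knob [0.65921572 0.0042972 ]
turntable top 0.052 ((623.9794311523438, 86.26959228515625), (195.8542938232422, 190.4863739013672), 29.121740341186523) ((625.1925659179688, 84.09029388427734), 98.53117370605469)
scale top 0.075 ((547.3486938476562, -77.5597915649414), (26.3809871673584, 68.98399353027344), 63.59038162231445) ((544.5167846679688, -83.26334381103516), 34.49913024902344)
scale scene 0.075 ((552.0516967773438, -77.85360717773438), (18.071195602416992, 63.72053527832031), 52.41658401489258) ((548.126708984375, -82.95326232910156), 31.913349151611328)
knob top 0.13 ((657.002685546875, 2.3685779571533203), (25.229711532592773, 29.761930465698242), 54.5947151184082) ((657.6881103515625, 4.041717052459717), 15.292007446289062)
knob scene 0.122 ((662.4857177734375, 3.6068058013916016), (29.709814071655273, 45.67007064819336), 40.71957778930664) ((662.7509765625, 3.8351006507873535), 22.867748260498047)
dial top 0.095 ((530.8629150390625, -102.87220764160156), (37.06006622314453, 39.329002380371094), 50.78565979003906) (
[... 1451 characters left out ...]
4  13  12   8  16  78 166 185]
 [ 49  23  20  18  18  12  15   9  10  10  11   4   9  16  71 175 174]
 [ 47  19  12   8   9  10   3  10   2   5   6   5   8  10  54 145 167]
 [ 37  14   7  11  11   4   5  10   9   8  11   3  10  10  22  88 166]
 [ 35  10   9   9   7   8   6   4   9   9  10   7   7  17  20  72 165]
 [ 35  11   7   9   6   5   7  14  10  12  15  18  16  18  24  75 163]
 [ 44   8  10   7  10  11  13  19  17  21  18  17  21  24  35 102 169]
 [ 54  19  16  13  15  18  19  18  22  18  20  18  21  21  44 127 175]
 [101  44  22  19  17  19  22  18  22  22  20  20  22  31  77 148 176]
 [149  85  40  23  18  18  21  21  21  20  20  19  30  72 134 158 157]]
[[293.07561226 195.07179498]]
```

```bash
python3 - <<'E'
from h import *
d=np.array([.5335,-.1029])
P=onz("top",[(337.2,204),(335,203.1),(333.7,202.7)],.113)
Q=onz("scene",[(294.6,195.2),(296.3,194.3),(298,193.8)],.113)
for X in(P,Q):
    v=X[-1,:2]-X[0,:2];w=X[-1,:2]-d;print(X.round(4),np.degrees(np.arctan2(v[1],v[0])),np.degrees(np.arctan2(w[1],w[0])))
E
```

```text
[[ 0.534  -0.1017  0.113 ]
 [ 0.5372 -0.0939  0.113 ]
 [ 0.5387 -0.0893  0.113 ]] 69.18201133873498 69.16640994050002
[[ 0.5366 -0.0997  0.113 ]
 [ 0.5373 -0.0939  0.113 ]
 [ 0.539  -0.089   0.113 ]] 77.29078990837547 68.29873353970245
```

Stand pose is consistent across the views: dial (0.5335,−0.103), knob (0.658,0.004), yaw −6.4°, pointer at world yaw about 69°, which is near mark 2.2. Moving above the dial.

```bash
python3 -m crank '[[1,0.0144,0.0236,0,0,0,0.04],[1,0.0144,0.0236,0,0,0,0.04],[1,0.0144,0.0236,0,0,0,0.04],[1,0.0144,0.0236,0,0,0,0.04],[1,0.0144,0.0236,0,0,0,0.04],[1,0.0144,0.0236,0,0,0,0.04],[1,0.0144,0.0236,0,0,0,0.04],[1,0.0144,0.0236,0,0,0,0.04],[1,0.0144,0.0236,0,0,0,0.04],[1,0.0144,0.0236,0,0,0,0.04]]' 35
python3 -m crank '[[1,0.0144,0.0236,0,0,0,0.04],[1,0.0144,0.0236,0,0,0,0.04],[1,0.0144,0.0236,0,0,0,0.04],[1,0.0144,0.0236,0,0,0,0.04],[1,0.0144,0.0236,0,0,0,0.04],[1,0.0144,0.0236,0,0,0,0.04],[1,0.0144,0.0236,0,0,0,0.04],[1,0.0144,0.0236,0,0,0,0.04],[1,0.0144,0.0236,-0.02,0,0,0.04],[1,0.0144,0.0236,-0.02,0,0,0.04]]'
python3 - <<'E'
from h import *
im,d=manip.read_camera("scene");a=cv2.resize(im[130:260,240:400],None,fx=4.5,fy=4.5,interpolation=cv2.INTER_CUBIC)
cv2.imwrite("pics/s1.png",a[:,:,::-1]);s=manip.read_state();print(s["position"],s["tool_rot"],s["joints"])
E
```

```text
time: 0.93
position: [0.3899, -0.3373, 0.2421]
tool_rot: [-180.0, 0.0, 46.2]
contact_force: [0.4, -0.1, 0.2]
gripper_width: 0.0856
gripper_force: 0.0
time: 1.77
position: [0.5349, -0.1016, 0.2027]
tool_rot: [179.8, -0.0, 69.1]
contact_force: [0.4, -1.0, 0.1]
gripper_width: 0.0851
gripper_force: 0.0
[ 0.53464053 -0.09796716  0.19844742] [-1.79841197e+02 -7.74547058e-02  6.92980773e+01] [-11.69224391  20.80779086 105.62533704   0.12575862  53.71165243
   8.9350132 ]
```

View pics/s1.png

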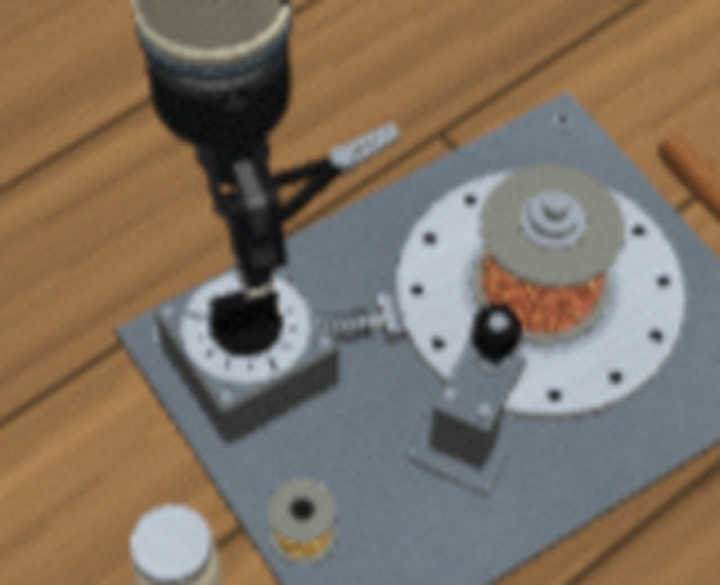

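The picture shows the gripper above the dial (245,320) with its fingers aligned across the bar. Descending.

```bash
python3 -m crank '[[1,0,0,0,0,0,0],[1,0,0,-0.01,0,0,0],[1,0,0,-0.015,0,0,0],[1,0,0,-0.015,0,0,0],[1,0,0,-0.015,0,0,0],[1,0,0,-0.015,0,0,0],[1,0,0,-0.015,0,0,0],[1,0,0,-0.01,0,0,0],[1,0,0,-0.008,0,0,0],[1,0,0,0,0,0,0]]'
```

```text
time: 2.65
position: [0.5326, -0.1032, 0.0981]
tool_rot: [-179.9, 0.0, 68.9]
contact_force: [-0.6, 0.2, 0.0]
gripper_width: 0.085
gripper_force: 0.0
```

```bash
python3 -m crank '[[0,0,0,0,0,0,0],[0,0,0,0,0,0,0],[0,0,0,0,0,0,0],[0,0,0,0,0,0,0],[0,0,0,0,0,0,0],[0,0,0,0,0,0,0],[0,0,0,0,0,0,0],[0,0,0,0,0,0,0],[0,0,0,0,0,0,0],[0,0,0,0,0,0,0]]' 30
```

```text
time: 3.48
position: [0.5343, -0.1029, 0.0998]
tool_rot: [179.9, -0.0, 69.0]
contact_force: [2.3, -1.2, 4.8]
gripper_width: 0.0131
gripper_force: 34.5
```

Gripped on the 14 mm bar. Turning clockwise.

```bash
python3 -m crank '[[0,0,0,0,0,0,-0.05],[0,0,0,0,0,0,-0.1],[0,0,0,0,0,0,-0.1],[0,0,0,0,0,0,-0.1],[0,0,0,0,0,0,-0.1],[0,0,0,0,0,0,-0.1],[0,0,0,0,0,0,-0.1],[0,0,0,0,0,0,-0.1],[0,0,0,0,0,0,-0.1],[0,0,0,0,0,0,-0.05]]'
python3 -m crank '[[0,0,0,0,0,0,-0.1],[0,0,0,0,0,0,-0.1],[0,0,0,0,0,0,-0.1],[0,0,0,0,0,0,-0.06],[0,0,0,0,0,0,-0.05],[0,0,0,0,0,0,0],[0,0,0,0,0,0,0],[0,0,0,0,0,0,0],[0,0,0,0,0,0,0],[0,0,0,0,0,0,0]]'
python3 - <<'E'
from h import *
s=manip.read_state();print(s["wrist_torque"],s["contact_force"],s["tool_rot"])
E
```

```text
time: 4.32
position: [0.5335, -0.102, 0.0998]
tool_rot: [-179.9, -0.0, 17.1]
contact_force: [-1.6, 5.0, 9.3]
gripper_width: 0.0132
gripper_force: 35.1
time: 5.15
position: [0.5335, -0.1015, 0.0998]
tool_rot: [-179.9, 0.0, -6.1]
contact_force: [-0.9, 7.0, 9.6]
gripper_width: 0.0135
gripper_force: 35.2
[ 1.26797775  0.18309848 -0.04524535] [-0.87263976  6.96189495  9.62197345] [-1.79896334e+02  2.96599615e-02 -6.12942705e+00]
```

```bash
python3 -m crank '[[0.6,0,0,0,0,0,0],[0.6,0,0,0,0,0,0],[0.6,0,0,0,0,0,0],[0.6,0,0,0,0,0,0],[0.6,0,0,0,0,0,0],[1,0,0,0.02,0,0,0],[1,0,0,0.03,0,0,0],[1,0,0,0.03,0,0,0],[1,0,0,0.03,0,0,0],[1,0,0,0,0,0,0]]'
python3 -m crank '[[1,0.013,0.0106,0,0,0,0.1],[1,0.013,0.0106,0,0,0,0.105],[1,0.013,0.0106,0,0,0,0.105],[1,0.013,0.0106,0,0,0,0.105],[1,0.013,0.0106,0,0,0,0.105],[1,0.013,0.0106,0,0,0,0.105],[1,0.013,0.0106,0,0,0,0.105],[1,0.013,0.0106,0,0,0,0.105],[1,0.013,0.0106,0,0,0,0.105],[1,0.008,0.0106,0,0,0,0.105]]'
python3 -m crank '[[1,0,0,0,0,0,0.105],[1,0,0,0,0,0,0.105],[1,0,0,0,0,0,0.105],[1,0,0,0,0,0,0.105],[1,0,0,0,0,0,0.105],[1,0,0,0,0,0,0.105],[1,0,0,0,0,0,0.105],[1,0,0,0,0,0,0.105],[1,0,0,0,0,0,0.105],[1,0,0,0,0,0,0.1]]'
python3 - <<'E'
from h import *
im,d=manip.read_camera("scene");a=cv2.resize(im[165:235,260:380],None,fx=6.5,fy=6.5,interpolation=cv2.INTER_CUBIC)
t,_=manip.read_camera("top");b=cv2.resize(t[185:225,300:370],None,fx=6.5,fy=6.5,interpolation=cv2.INTER_CUBIC)
cv2.imwrite("pics/s2f.png",im[:,:,::-1]);cv2.imwrite("pics/t2f.png",t[:,:,::-1])
a=a[:455];o=np.zeros((600,780,3),np.uint8);o[:340]=a[:340];o[340:600,:455]=b[:260];cv2.imwrite("pics/m2.png",o[:,:,::-1]);s=manip.read_state();print(s["position"],s["tool_rot"],s["joints"])
E
```

```text
time: 5.98
position: [0.5367, -0.1035, 0.2148]
tool_rot: [179.9, -0.5, -6.1]
contact_force: [1.9, -0.4, -0.2]
gripper_width: 0.0853
gripper_force: 0.0
time: 6.82
position: [0.6595, 0.0037, 0.2086]
tool_rot: [-180.0, 0.0, 54.1]
contact_force: [0.2, -1.1, -0.8]
gripper_width: 0.0855
gripper_force: 0.0
time: 7.65
position: [0.6583, 0.0032, 0.2085]
tool_rot: [-179.9, -0.0, 114.0]
contact_force: [-0.5, -0.0, 0.3]
gripper_width: 0.0857
gripper_force: 0.0
[0.65828508 0.00314612 0.20861141] [-1.79950319e+02 -2.07933910e-02  1.13709697e+02] [-7.61237925e-01  2.91319387e+01  9.02827918e+01 -1.89741487e-03
  6.06391005e+01 -2.44700125e+01]
```

View pics/m2.png

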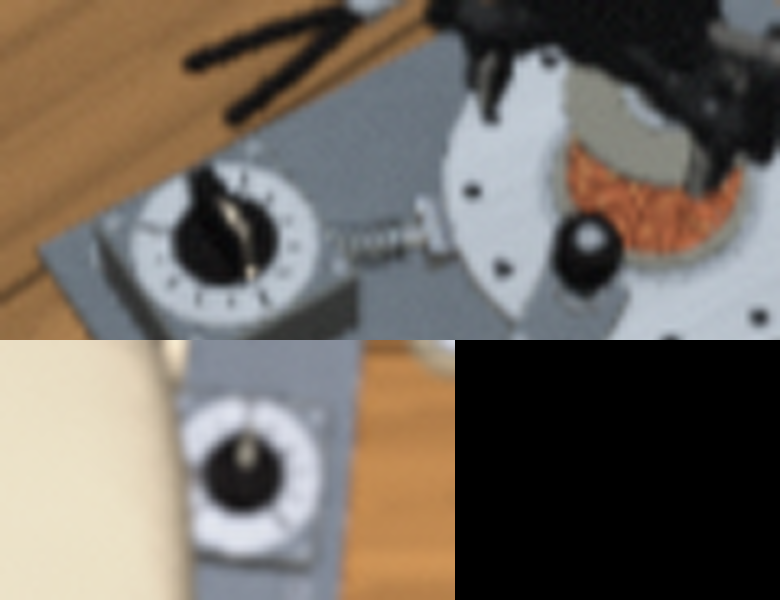

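Picture: the pointer line now runs to the long mid mark, at (262,298) in the scene crop; long end marks are at (150,228) and (245,182). I'll check this numerically.

```bash
python3 - <<'E'
from h import *
f=lambda p:(np.array(p)+.5)/6.5-.5+[260,165]
M=onz("scene",f([(150,228),(245,182),(262,298)]),.0755)[:,:2]
print(M.round(4))
n=M[1]-M[0];n=np.array([n[1],-n[0]]);print("perp to 0-10 chord",np.degrees(np.arctan2(n[1],n[0])))
mid=M[:2].mean(0);v=M[2]-mid;print("mid->5",np.degrees(np.arctan2(v[1],v[0])))
for z,p in((.113,(222,203)),(.113,(240,232)),(.083,(252,274))):
  X=onz("scene",f([p]),z)[0];v=X[:2]-[.5335,-.1025];print(X.round(4),np.degrees(np.arctan2(v[1],v[0])))
t=cv2.imread("pics/t2f.png");g=t[185:225,300:370].min(2);K=lambda p:(np.array(p)+.5)/6.5-.5+[300,185]
T=onz("top",K([(252,405-340),(246,460-340),(285,521-340),(248,435-340)]),.0755);print(T.round(4))
E
```

```text
[[ 0.5071 -0.1248]
 [ 0.5147 -0.0753]
 [ 0.5691 -0.107 ]]
perp to 0-10 chord -8.738809893544945
mid->5 -6.769200107364973
[ 0.5367 -0.1029  0.113 ] -6.795927146511199
[ 0.5538 -0.1057  0.113 ] -9.066082096083868
[ 0.5598 -0.1052  0.083 ] -5.946930745937077
[[ 0.5742 -0.1083  0.0755]
 [ 0.5429 -0.1045  0.0755]
 [ 0.5083 -0.126   0.0755]
 [ 0.5571 -0.1058  0.0755]]
```

Pointer and mark 5 agree within about 1–2°. Descending over the knob.

```bash
python3 -m crank '[[1,0,0,-0.01,0,0,0],[1,0,0.0005,-0.015,0,0,0],[1,0,0,-0.015,0,0,0],[1,0,0,-0.015,0,0,0],[1,0,0,-0.015,0,0,0],[1,0,0,-0.012,0,0,0],[1,0,0,-0.01,0,0,0],[1,0,0,-0.005,0,0,0],[1,0,0,0,0,0,0],[1,0,0,0,0,0,0]]'
```

```text
time: 8.58
position: [0.6587, 0.0038, 0.1123]
tool_rot: [180.0, 0.0, 113.6]
contact_force: [0.2, -0.8, -0.1]
gripper_width: 0.0853
gripper_force: 0.0
```

```bash
python3 -m crank '[[0,0,0,0,0,0,0],[0,0,0,0,0,0,0],[0,0,0,0,0,0,0],[0,0,0,0,0,0,0],[0,0,0,0,0,0,0],[0,0,0,0,0,0,0],[0,0,0,0,0,0,0],[0,0,0,0,0,0,0],[0,0,0,0,0,0,0],[0,0,0,0,0,0,0]]' 70
```

```text
time: 9.42
position: [0.6609, 0.0046, 0.1136]
tool_rot: [179.7, 0.1, 113.7]
contact_force: [5.1, 3.7, 1.4]
gripper_width: 0.0284
gripper_force: 69.3
```

Gripped the 30 mm knob. Pulling up slowly and watching the force.

```bash
python3 -m crank '[[0,0,0,0.002,0,0,0],[0,0,0,0.002,0,0,0],[0,0,0,0.002,0,0,0],[0,0,0,0.002,0,0,0],[0,0,0,0.002,0,0,0],[0,0,0,0.001,0,0,0],[0,0,0,0,0,0,0],[0,0,0,0,0,0,0],[0,0,0,0,0,0,0],[0,0,0,0,0,0,0]]'
```

```text
time: 10.25
position: [0.6608, 0.0046, 0.1228]
tool_rot: [179.7, 0.1, 113.7]
contact_force: [10.3, 3.9, -11.4]
gripper_width: 0.0281
gripper_force: 69.8
```

```bash
python3 -m crank '[[0,0,0,0.001,0,0,0],[0,0,0,0.001,0,0,0],[0,0,0,0.001,0,0,0],[0,0,0,0.0005,0,0,0],[0,0,0,0,0,0,0],[0,0,0,0,0,0,0],[0,0,0,0,0,0,0],[0,0,0,0,0,0,0],[0,0,0,0,0,0,0],[0,0,0,0,0,0,0]]'
```

```text
time: 11.08
position: [0.6608, 0.0046, 0.1261]
tool_rot: [179.7, 0.1, 113.7]
contact_force: [11.1, 4.4, -14.3]
gripper_width: 0.0282
gripper_force: 69.9
```

```bash
python3 -m crank '[[0,0,0,0.0005,0,0,0],[0,0,0,0.0005,0,0,0],[0,0,0,0.0005,0,0,0],[0,0,0,0.0005,0,0,0],[0,0,0,0,0,0,0],[0,0,0,0,0,0,0],[0,0,0,0,0,0,0],[0,0,0,0,0,0,0],[0,0,0,0,0,0,0],[0,0,0,0,0,0,0]]'
```

```text
time: 11.92
position: [0.6607, 0.0046, 0.1278]
tool_rot: [179.7, 0.1, 113.7]
contact_force: [12.6, 4.3, -16.3]
gripper_width: 0.0279
gripper_force: 70.3
```

```bash
python3 -m crank '[[0,0,0,0.0005,0,0,0],[0,0,0,0.0005,0,0,0],[0,0,0,0,0,0,0],[0,0,0,0,0,0,0],[0,0,0,0,0,0,0],[0,0,0,0,0,0,0],[0,0,0,0,0,0,0],[0,0,0,0,0,0,0],[0,0,0,0,0,0,0],[0,0,0,0,0,0,0]]'
python3 - <<'E'
from h import *
im,d=manip.read_camera("scene");t,_=manip.read_camera("top")
a=cv2.resize(im[145:265,265:425],None,fx=5,fy=5,interpolation=cv2.INTER_CUBIC);cv2.imwrite("pics/m3.png",a[:,:,::-1])
E
```

```text
time: 12.75
position: [0.6607, 0.0046, 0.1278]
tool_rot: [179.8, 0.0, 113.7]
contact_force: [15.6, 3.8, -23.3]
gripper_width: 0.0282
gripper_force: 70.7
```

View pics/m3.png

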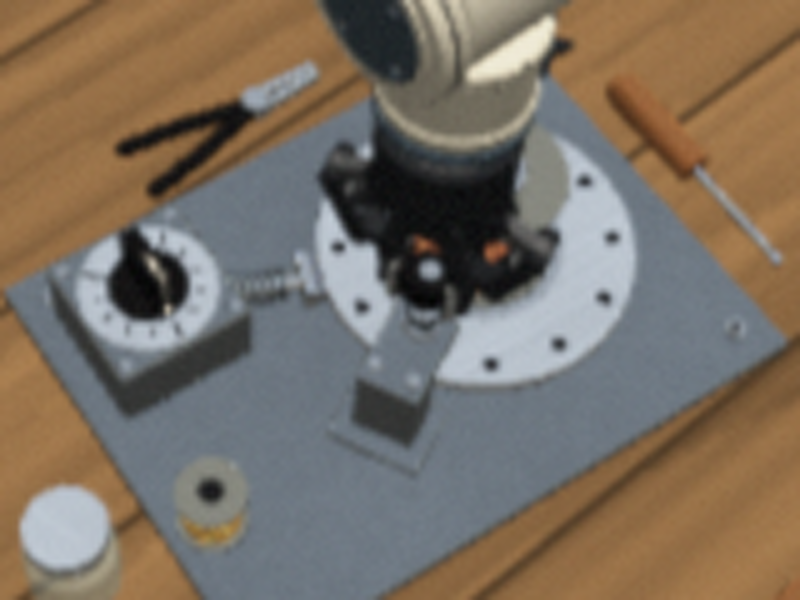

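The picture shows the knob at (430,280) raised and held, with the barrel visible under it. The dial pointer is still at the long mark (175,325), and the bystanders have not moved. The force rose from 16 to 23 N with no further travel, so the plunger is at its stop.

```bash
python3 -c "
from workcell import manip
print(manip.hand_in())"
```

```text
the job is handed in; nothing more can be done
None
```

The job is handed in: the brake dial is at mark 5 (within about 2° by camera), and after that the lock plunger was pulled up about 14 mm to its stop, where the arm is still holding it.

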